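Feel along the front edge of the scale pan

ROBOT

A 6-joint arm with a two-finger parallel gripper is mounted at the origin on the work surface. World frame = base frame: x ahead of the robot, y to its left, z up, the work surface at z = 0. Lengths are in mm, angles in rad, forces in N, time in s.
With the tool pointing down it reaches from about 275 to 825 mm from the base axis. Payload 4.9 kg.
Tool frame: the origin (TCP) lies at the very end of the fingers, on their centre line; the grasp point (between the pads) lies 19 mm behind it; z points along the fingers, y is the direction in which the jaws open and shut (so a half turn about z gives the same grasp; the last joint's range is limited). The gripper opens to 85 mm and grips with 20 to 120 N. Pads are 22 mm wide; open, the fingers measure 114 mm over their backs; the gripper's body (76 mm by 85 mm) begins 54 mm behind the grasp point. The pads swing forward as they close: fully open they stand 13 mm farther back than shut.
Start: joints at [-1.242, 0.326, -0.193, 1.052, 0, 1.437], TCP at [245.564, -492.155, 231.281] pointing down, gripper open.
Joint ranges: [-2.65, 2.65], [-0.97, 1.79], [-1.3, 1.35], [-1.93, 2.1], [-1.47, 1.37], [-3.14, 3.14]. Speed limits (rad/s): [2.57, 2.57, 3.14, 3.14, 3.14, 3.14].

INTERFACE

Orientations are given as a unit quaternion [x, y, z, w].
In Python, from station import r gives the robot as it stands.
- The arm moves only by the tool step_arm, never from a script. Its argument "steps" is a list of rows, each a list of 4 numbers: the shift along the world's x, y, z in mm, then the turn about the world's z in degrees. In form: [[tx, ty, tz, spin], ...]. A call has 1 to 8 rows; each row shifts and turns the commanded pose from where the row before left it; what a row does not reach is not made up. A row lasts 1/10 s, in which the tool goes at most 50 mm and 8.59 degrees, less where a joint would pass 70% of its speed; a pose out of reach is approached as far as the arm can. A call is refused whole if a number of a shift passes 50 or a number of a turn 8.59, either way. A call with a gripper value outside its range is refused whole. "jaw" is the closure in counts, from 0 (fully open) to 255 (shut), set as the call begins (left out, the last holds). The fingers move at their own pace and stop on an object; the grip force is fixed at half the most. Time passes only in rows, so rows that do not move let the fingers close. It gives the time, the measured TCP pose, the force and the opening at its end, in the units of the state.
- r.state(): the state, without advancing time (a new reading comes with each control period).
- r.get_image(name): name is "scene" or "top" or "wrist"; returns the picture (400x640x3 uint8, red, green, blue); there is no depth.
- r.calibration(name): a dict with "fx", "fy", "cx", "cy" (pixels), "k1" (the pictures are not rectified: a ray, as slopes to the right and down, at radius r is drawn at 1 + k1 r^2 times it, then the intrinsics apply), "R" (3x3) and "t" (3): a world point X has camera coordinates R X + t; the wrist camera has in their place "mount" (4x4, takes a point from camera to tool coordinates, whose origin is the TCP and whose axes are the flange's). Camera axes: x right, y down, z forward; pixel columns grow to the right and rows downward; lengths in mm; the calibration is good to about 2 mm. A picture is of the moment at which its call begins: read the wrist's pose just before it. calibration takes no time and is no camera call.
- r.finish_job(): hands the job in, once; it reports no verdict.
Trained networks look in the newest picture that a camera, given by its name, has taken for a name from the list of things; names that differ only in an ending like _2 or _b are one class to them, and where a whole thing is asked for, a point or a joint stands for the part that bears it (a point fixed in the world has none). Each returns a list of dicts, best first, with "conf" (0 to 1); they miss things now and then, are a little off and sometimes report something else, mostly with a low value. They report only what shows in the picture. A call takes as long as a camera call.
- r.outline_of(camera, name): "mask" (400x640 bool, what is visible of it).
- r.spot_point(camera, name): "position" ([x, y, z] in mm, in the coordinates of the camera as it stood for that picture, good to about 4 mm: a listed point, or the origin of a listed thing).
The state is a dict: "time_s": time; "q": joint angles; "joint_velocities": joint speeds; "tau": joint torques, N m; "eef_pos": TCP position; "ee_rot": TCP orientation; "force": force on the tool from outside, world axes, zero at the start; "ft_torque": the same for the moment, N m; "gripper_width": opening from 0.0 (shut) to 1.0 (fully open).
Only numpy, scipy, OpenCV 4.12 (cv2) and the standard library are available. Lean on these libraries where they do the work, as an engineer would, in place of code of your own. Each camera call takes 0.05 s, during which the arm holds its last target.

TASK

Check the front edge of the scale's steel pan (the edge by the keypad) for burrs before the calibration: rest the fingertips lightly on the edge at its left corner as seen from the keypad, run them along it to the right corner in one stroke without lifting off, then move clear. Touch gently so as not to overload the scale, press no keys, pick nothing up, and leave the weights on the pan, those beside the scale and the screwdriver just as they are.

Things in the scene. Friction and masses are not known exactly. Their poses are not given: they have to be found in the camera images.
- scale: Counting scale, 320 mm wide, 360 deep, housing 96 high, fixed to the bench. Origin under its middle at bench level; x to its back, y to its left as seen from the keypad (and the robot). It carries a flat steel pan 340 (y) x 240 mm (x), top face 125 mm above the bench, sides turned down 18 mm. The pan's front edge is at x = -95 mm and runs from y = +170 to -170 mm.
- pan (a joint): How far the pan is pushed below its rest height (m; 0 at rest, give or take 1 mm; grows downward). It gives only straight down, on a spring: 2.5 N per mm. More than 6.5 mm (about 16 N) overloads the scale; 5 mm above rest means it is being lifted. A few newtons are enough to feel the edge.
- edge_left: Stretch of the pan's front edge, not marked off: left corner stretch, 48 mm long, origin 144 mm left of the edge's middle. It is the front 20 mm of the flat top and the turned-down side below. Origin on the front corner line at the height of the pan's top; x away from the keypad over the pan, y left along the edge, z up. Fingers held together touch one stretch at a time.
- edge_midleft: Stretch of the pan's front edge, not marked off: 28 mm long, origin 60 mm left of the middle. It is the front 20 mm of the flat top and the turned-down side below. Origin on the front corner line at the height of the pan's top; x away from the keypad over the pan, y left along the edge, z up. Fingers held together touch one stretch at a time.
- edge_mid: Stretch of the pan's front edge, not marked off: 28 mm long, at the middle. It is the front 20 mm of the flat top and the turned-down side below. Origin on the front corner line at the height of the pan's top; x away from the keypad over the pan, y left along the edge, z up. Fingers held together touch one stretch at a time.
- edge_midright: Stretch of the pan's front edge, not marked off: 28 mm long, origin 60 mm right of the middle. It is the front 20 mm of the flat top and the turned-down side below. Origin on the front corner line at the height of the pan's top; x away from the keypad over the pan, y left along the edge, z up. Fingers held together touch one stretch at a time.
- edge_right: Stretch of the pan's front edge, not marked off: right corner stretch, 48 mm long, origin 144 mm right of the middle. It is the front 20 mm of the flat top and the turned-down side below. Origin on the front corner line at the height of the pan's top; x away from the keypad over the pan, y left along the edge, z up. Fingers held together touch one stretch at a time.
- keypad: Sloping front panel with displays and touch keys, 122 x 290 mm, in front of the pan; its upper end, about 93 mm above the bench, lies partly under the pan's front edge, some 30 mm below the pan's top. Origin at its middle. Not to be pressed: 2 N makes a stray key.
- block_a: Loose steel block weight, 45 x 16 x 45 mm (x, y, z), standing on the pan behind the front edge, its near side at least 65 mm from it. Origin under its middle. Must stay where it stands.
- block_b: Loose steel block weight, 45 x 22 x 45 mm (x, y, z), standing on the pan behind the front edge, its near side at least 65 mm from it. Origin under its middle. Must stay where it stands.
- block_c: Loose steel block weight, 45 x 30 x 45 mm (x, y, z), standing on the pan behind the front edge, its near side at least 65 mm from it. Origin under its middle. Must stay where it stands.
- knob_weight_big: Loose steel knob weight, 48 mm across, 74 mm high, on the bench left of the scale. Origin under its middle. Leave alone.
- knob_weight_small: Loose steel knob weight, 38 mm across, 60 mm high, on the bench left of the scale. Origin under its middle. Leave alone.
- screwdriver: Loose screwdriver about 200 mm long, lying on the bench right of the scale. Leave alone.

How it is judged:
By the outcome, as a careful person would: the job done as asked, in the order asked, and still so for the second after the job is handed in, with the robot touching nothing.
It also fails if it takes over 45 s, if anything falls off the work surface, if the arm or the gripper's body presses on something with over 40 N, if the wrist force passes 120 N, or if a joint passes its speed limit or range.

## Working session

There is one attempt and no reset: what is moved stays moved. The work goes in short steps, Python scripts to look and compute and a tool call to move; the robot and the scene stay as the last step left them, time stands still between calls to the robot, and variables do not carry over. Pictures are saved under pics/ and viewed, and the job is handed in when it is done.

Besides the shell and the picture viewer there is one more tool, called in YAML: its name, and indented under it one key for each argument. step_arm: Moves the arm, as the interface text tells. Its arguments: {"type":"object","properties":{"steps":{"type":"array","items":{"type":"array","items":{"type":"number"}}},"jaw":{"type":"number"}},"required":["steps"]}

```bash
mkdir -p pics; ls
python3 - <<'E'
from station import r
import cv2
print(r.state())
for n in("scene","top"):
    im=r.get_image(n); cv2.imwrite(f"pics/{n}0.png",im[:,:,::-1])
    c=r.calibration(n); print(c)
    for k in("scale","edge_left","edge_mid","edge_right","edge_midleft","edge_midright","keypad"):
        import numpy as np
        for d in r.spot_point(n,k)[:2]:
            p=np.array(d["position"]); print(n,k,round(d["conf"],2),(np.array(c["R"]).T@(p-np.array(c["t"]))).round(1))
E
```

```text
pics
{'time_s': 0.0, 'q': array([-1.24219898e+00,  3.26920385e-01, -1.93596770e-01,  1.05196163e+00,
       -1.60586529e-05,  1.43659906e+00]), 'joint_velocities': array([-4.64739915e-04, -1.31812585e-03, -2.96628928e-05,  6.31818089e-04,
       -1.26388088e-03,  1.45499122e-03]), 'tau': array([ 1.13760445e-03, -4.43405986e+01,  2.62436271e+01,  1.53799594e-02,
        1.51684085e-04,  1.02881637e-05]), 'eef_pos': array([ 245.3687995 , -491.59499727,  230.5097127 ]), 'ee_rot': array([ 9.73346544e-01,  2.29337738e-01, -8.96301746e-05, -8.36478490e-04]), 'force': array([ 0.24360818, -1.22469792, -0.56037255]), 'ft_torque': array([ 0.00478054,  0.00812696, -0.00584614]), 'gripper_width': 1.003246091752709}
{'fx': 370.84284463508226, 'fy': 370.84284463508226, 'cx': 320.7177340691435, 'cy': 200.32072096287504, 'k1': -0.07019176426071258, 'R': array([[-0.81460466,  0.57977825,  0.01662591],
       [ 0.36753539,  0.53814833, -0.75849464],
       [-0.4487059 , -0.61176266, -0.65146716]]), 't': array([ 487.90631203, -131.25490103, 1368.18166494])}
scene scale 0.81 [641.5 -82.9  -2.4]
scene sc
[... 283 characters left out ...]
x': 395.91134414173064, 'fy': 395.91134414173064, 'cx': 318.3551365523094, 'cy': 198.23614243998733, 'k1': -0.04700516454514265, 'R': array([[ 0.01329864, -0.99983643,  0.01225774],
       [-0.99238878, -0.0146985 , -0.12226393],
       [ 0.12242411, -0.0105385 , -0.99242193]]), 't': array([  -7.28595165,  612.026524  , 1072.55828488])}
top scale 0.62 [645.5 -92.    1.2]
top edge_left 0.67 [555.7  55.  127.3]
top edge_mid 0.56 [552.8 -84.2 128. ]
top edge_right 0.61 [701.8 -70.7 129.8]
top edge_right 0.45 [ 545.9 -227.5  125.4]
top edge_midleft 0.66 [551.3 -26.  125.1]
top edge_midright 0.63 [ 550.1 -140.8  127.5]
top edge_midright 0.49 [702.9 -72.2 126.9]
top keypad 0.74 [508.7 -81.4  69.5]
```

View pics/scene0.png

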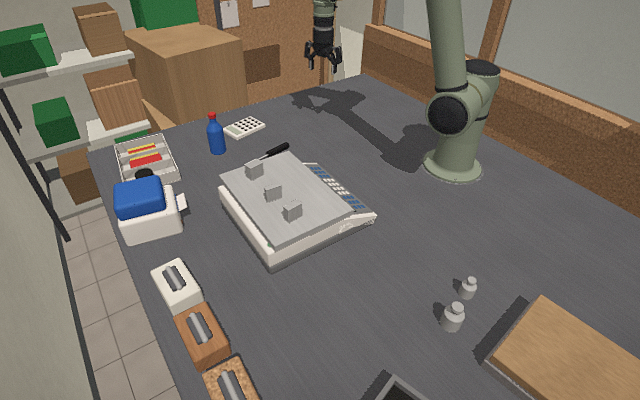

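View pics/top0.png

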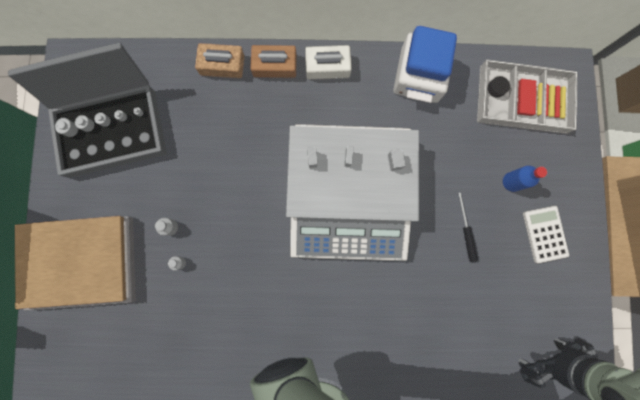

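The pictures show the pan's front edge at about (287,217) to (418,219) in the top view, with the three blocks at row 158 or so, well behind it. Next I'll refine the corners.

```bash
cat > h.py <<'E'
import numpy as np, cv2
def ray(c,uv,z):
    K=np.array([[c['fx'],0,c['cx']],[0,c['fy'],c['cy']],[0,0,1]])
    p=cv2.undistortPoints(np.array([[uv]],float),K,np.array([c['k1'],0,0,0,0]))[0,0]
    R=np.array(c['R']);t=np.array(c['t']);o=-R.T@t;d=R.T@np.array([p[0],p[1],1])
    return o+d*(z-o[2])/d[2]
def proj(c,X):
    K=np.array([[c['fx'],0,c['cx']],[0,c['fy'],c['cy']],[0,0,1]])
    return cv2.projectPoints(np.array(X,float).reshape(-1,1,3),cv2.Rodrigues(np.array(c['R']))[0],np.array(c['t'],float),K,np.array([c['k1'],0,0,0,0]))[0][:,0]
E
python3 - <<'E'
from station import r
from h import *
c=r.calibration("top")
im=cv2.imread("pics/top0.png")
for uv in [(287.5,217),(418,219),(290,126),(419,129)]: print(uv,ray(c,uv,125).round(1))
cv2.imwrite("pics/topcrop.png",cv2.resize(im[120:270,280:430],None,fx=4,fy=4,interpolation=cv2.INTER_NEAREST)[:600])
c=r.calibration("scene");im=cv2.imread("pics/scene0.png")
cv2.imwrite("pics/scenecrop.png",cv2.resize(im[140:280,210:390],None,fx=4,fy=4,interpolation=cv2.INTER_NEAREST))
for n in("top","scene"):
  r.get_image(n);m=r.outline_of(n,"pan")
  print(n,[(d['conf'],d['mask'].sum()) for d in m])
E
```

```text
(287.5, 217) [551.6  80.7 125. ]
(418, 219) [ 551.1 -255.7  125. ]
(290, 126) [792.6  79.8 125. ]
(419, 129) [ 790.7 -262.9  125. ]
top [(0.6, np.int64(11376))]
scene [(0.77, np.int64(6262))]
```

View pics/topcrop.png

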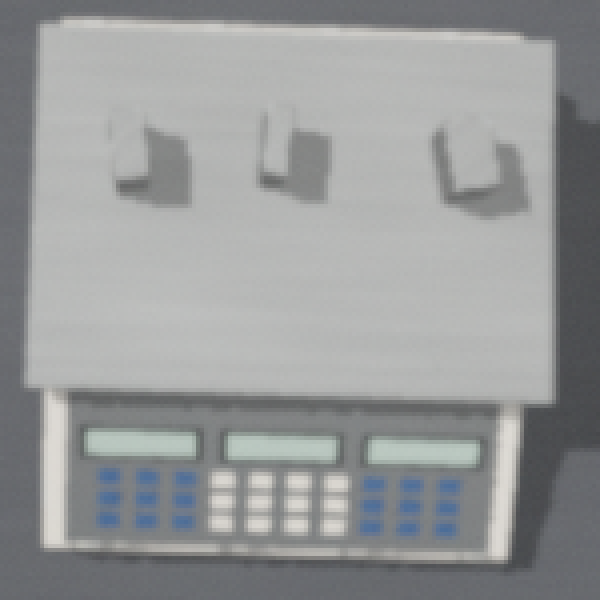

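View pics/scenecrop.png

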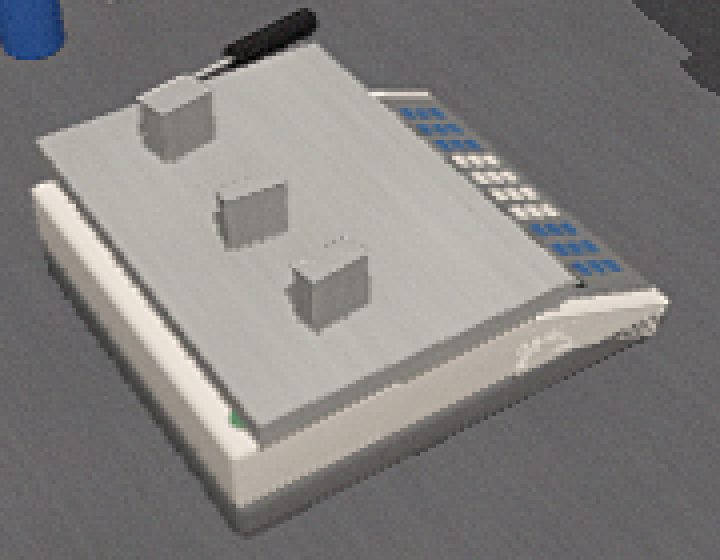

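Run:
```python
from station import r
from h import *
from scipy.optimize import minimize
for n in("top","scene"):
  c=r.calibration(n); r.get_image(n)
  m=r.outline_of(n,"pan")[0]['mask'].astype(np.uint8)
  R=np.array(c['R']);print(n,"cam",(-R.T@np.array(c['t'])).round())
  def poly(p):
    x,y,a=p;ca,sa=np.cos(a),np.sin(a);P=[]
    for z in(125,107):
      for dx,dy in((-95,170),(-95,-170),(145,-170),(145,170)):
        P.append([x+ca*dx-sa*dy,y+sa*dx+ca*dy,z])
    return np.array(P)
  M=cv2.resize(m,None,fx=8,fy=8,interpolation=cv2.INTER_NEAREST)
  def cost(p):
    q=proj(c,poly(p)); h=cv2.convexHull(((q+.5)*8).astype(np.float32)).round().astype(np.int32)
    I=np.zeros_like(M);cv2.fillConvexPoly(I,h,1)
    return float((I!=M).sum())/64
  best=min((minimize(cost,[646+dx,-88,a],method='Nelder-Mead',options=dict(initial_simplex=[[646+dx,-88,a],[654,-88,a],[646,-80,a],[646,-88,a+.03]])) for dx in(-3,3) for a in(-.03,0.,.03)),key=lambda s:s.fun)
  print(best.x,best.fun,m.sum()); P=poly(best.x);print(P[:2].round(1))
  im=cv2.imread(f"pics/{n}0.png"); k=4
  q=proj(c,P); x0,y0=(280,120) if n=="top" else (210,140)
  cr=cv2.resize(im[y0:y0+140,x0:x0+180],None,fx=k,fy=k,interpolation=cv2.INTER_NEAREST)
  for s in (q[:4],q[4:]): cv2.polylines(cr,[((s+.5-[x0,y0])*k).astype(np.int32)],True,(0,0,255) if s is not None else 0,1)
  cv2.imwrite(f"pics/fit_{n}.png",cr)
```

```text
top cam [ 476.   13. 1139.]
[ 6.45889114e+02 -8.77944562e+01 -1.39225174e-02] 772.09375 11257
[[ 553.3   83.5  125. ]
 [ 548.5 -256.5  125. ]]
scene cam [1060.  625.  784.]
[ 6.47597986e+02 -8.66437657e+01 -2.20032216e-02] 982.8125 6595
[[ 556.4   85.4  125. ]
 [ 548.9 -254.5  125. ]]
```

```bash
python3 -c "
import cv2,numpy as np
a=cv2.imread('pics/fit_top.png');b=cv2.imread('pics/fit_scene.png')
cv2.imwrite('pics/fit2.png',cv2.resize(np.vstack([a,b]),None,fx=.53,fy=.53))"
```

```text
(no output)
```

View pics/fit_top.png

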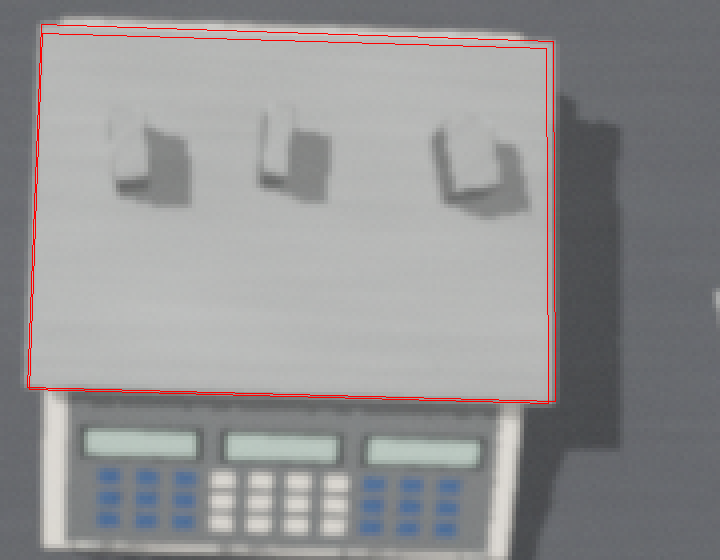

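View pics/fit_scene.png

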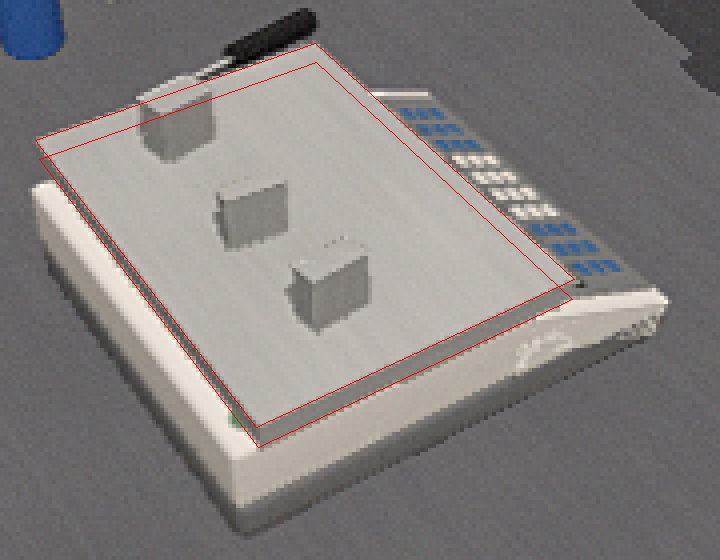

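Both views agree on the front edge. It runs from about (554.5, 84) to (549, -255.5), with yaw about -1°, and the overlay matches. I'll shut the jaws, turn the jaw axis along the edge and fly above the left corner.

step_arm:
  jaw: 255
  steps:
    - [20,35,0,-7]
    - [20,35,0,-7]
    - [20,35,0,-7]
    - [20,35,0,-6.5]
    - [20,35,0,0]
    - [20,35,0,0]
    - [20,35,0,0]
    - [20,35,0,0]

```text
time_s: 2.0
eef_pos: [406.2, -210.7, 231.5]
ee_rot: [1.0, -0.009, 0.0, 0.0]
force: [0.1, -0.0, 0.2]
gripper_width: 0.0
```

step_arm:
  steps:
    - [20,35,0,0]
    - [20,35,0,0]
    - [20,35,0,0]
    - [20,35,0,0]
    - [20,35,0,0]
    - [20,35,0,0]
    - [20,35,0,0]
    - [15,30,0,0]

```text
time_s: 2.8
eef_pos: [561.5, 64.8, 231.3]
ee_rot: [1.0, -0.008, 0.0, -0.0]
force: [-0.2, -0.7, 0.5]
gripper_width: -0.003
```

step_arm:
  steps:
    - [0,0,0,0]
    - [0,0,0,0]
    - [0,0,0,0]

```text
time_s: 3.1
eef_pos: [560.1, 62.2, 231.2]
ee_rot: [1.0, -0.009, -0.0, 0.0]
force: [-0.6, -0.0, -0.1]
gripper_width: -0.001
```

Run:
```python
from station import r
from h import *
from scipy.spatial.transform import Rotation as Ro
s=r.state();print(s['time_s'],s['eef_pos'],s['force'],s['gripper_width'],s['q'])
Rt=Ro.from_quat(s['ee_rot']).as_matrix();print(Rt.round(4))
im=r.get_image("wrist");cv2.imwrite("pics/wrist1.png",im[:,:,::-1])
c=r.calibration("wrist");M=np.array(c['mount']);print(c)
for k in("edge_left","edge_midleft","edge_mid"):
  for d in r.spot_point("wrist",k)[:2]:
    p=M@np.append(d['position'],1);print(k,d['conf'],(Rt@p[:3]+s['eef_pos']).round(1))
```

```text
3.1 [560.07339463  62.1777454  231.16645192] [-0.56596129 -0.00929362 -0.14367838] -0.0010103023789478482 [-2.02222223e-02  3.51754933e-01 -1.55885388e-01  1.06377670e+00
 -3.61695789e-04  3.13956415e+00]
[[ 9.998e-01 -1.820e-02 -6.000e-04]
 [-1.820e-02 -9.998e-01 -3.000e-04]
 [-6.000e-04  4.000e-04 -1.000e+00]]
{'fx': 298.9962616269963, 'fy': 298.9962616269963, 'cx': 313.66195772109484, 'cy': 200.7512719181797, 'k1': -0.026905433219355516, 'mount': array([[ 8.80847953e-04, -9.50856124e-01, -3.09631806e-01,
         7.89412589e+01],
       [ 9.99998725e-01,  1.24999728e-03, -9.93827938e-04,
         5.76404766e-01],
       [ 1.33202630e-03, -3.09630536e-01,  9.50856013e-01,
        -1.42811027e+02],
       [ 0.00000000e+00,  0.00000000e+00,  0.00000000e+00,
         1.00000000e+00]])}
edge_midleft 0.85 [549.8 -23.1 127.4]
edge_mid 0.91 [548.2 -84.1 128.4]
edge_mid 0.72 [701.   21.5 126.5]
```

View pics/wrist1.png

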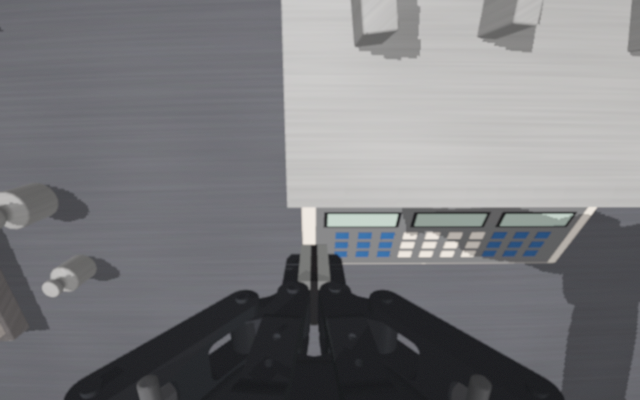

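The wrist view shows the pan's left front corner at about (288,207), with the edge along row 207. Joint 6 stands at 3.1396, right at its 3.14 limit, so I'll turn back a few degrees.

step_arm:
  steps:
    - [0,0,0,5]
    - [0,0,0,0]

```text
time_s: 3.5
eef_pos: [560.5, 62.2, 231.5]
ee_rot: [0.999, 0.034, 0.0, 0.0]
force: [-0.3, 0.1, 0.1]
gripper_width: -0.004
```

Run:
```python
from station import r
from h import *
from scipy.spatial.transform import Rotation as Ro
c=dict(r.calibration("wrist"));M=np.array(c['mount'])
Rt=np.array([[.9998,-.0182,-.0006],[-.0182,-.9998,-.0003],[-.0006,.0004,-1]]);tp=np.array([560.07,62.18,231.17])
T=np.eye(4);T[:3,:3]=Rt;T[:3,3]=tp;W=np.linalg.inv(T@M);c['R']=W[:3,:3];c['t']=W[:3,3]
im=cv2.imread("pics/wrist1.png")
g=cv2.cvtColor(im,cv2.COLOR_BGR2GRAY).astype(float)
for u in(300,330,450,550,620): 
  e=np.abs(np.diff(g[195:216,u]));print(u,e.round().astype(int))
for uv in [(288,207),(400,207),(500,207),(630,207)]: print(uv,ray(c,uv,125).round(1))
s=r.state();print(s['q'],s['eef_pos'],s['time_s'])
```

```text
300 [ 1  0  3  1  2  1  1  0  1  0  5 18 21 13  2  3  1  1  1  1]
330 [ 1  0  2  1  1  0  0  0  1  0  5 17 22 10  3 10 26 24 54 24]
450 [ 0  1  1  2  0  0  0  0  1  1  6 19 27 27 19 20 19 27 45 21]
550 [ 1  1  2  3  1  0  1  1  0  0  7 23 20  6  6 20 27 48 56 15]
620 [ 1  0  2  3  1  0  1  2  1  0 12 30 30  7  1  1  1  1  3  1]
(288, 207) [552.5  84.7 125. ]
(400, 207) [550.8 -14.2 125. ]
(500, 207) [ 549.2 -103.9  125. ]
(630, 207) [ 547.  -225.9  125. ]
[-2.03917046e-02  3.51575032e-01 -1.55330603e-01  1.06367183e+00
 -6.28470823e-05  3.05236651e+00] [560.45046003  62.16609599 231.47880181] 3.5
```

The wrist, top and scene cameras agree within about 2 mm: the edge has x ≈ 552.7 at the left corner. Now I descend.

step_arm:
  steps:
    - [0,4,-25,0]
    - [0,0,-25,0]
    - [0,0,-20,0]
    - [0,0,-15,0]
    - [0,0,-8,0]
    - [0,0,-3,0]
    - [0,0,-2,0]
    - [0,0,0,0]

```text
time_s: 4.3
eef_pos: [561.0, 66.8, 133.8]
ee_rot: [0.999, 0.035, 0.0, 0.0]
force: [-0.8, -0.1, -0.1]
gripper_width: -0.001
```

step_arm:
  steps:
    - [0,0,-1,0]
    - [0,0,-1,0]
    - [0,0,-1,0]
    - [0,0,0,0]
    - [0,0,0,0]

```text
time_s: 4.8
eef_pos: [560.6, 66.9, 130.3]
ee_rot: [0.999, 0.035, 0.0, 0.0]
force: [-0.4, 0.1, 0.5]
gripper_width: 0.006
```

step_arm:
  steps:
    - [0,0,-1,0]
    - [0,0,-1,0]
    - [0,0,-1,0]
    - [0,0,-1,0]
    - [0,0,0,0]
    - [0,0,0,0]

```text
time_s: 5.4
eef_pos: [560.5, 66.8, 126.2]
ee_rot: [0.999, 0.035, -0.0, 0.0]
force: [-0.6, 0.3, -0.3]
gripper_width: -0.001
```

step_arm:
  steps:
    - [0,0,-1,0]
    - [0,0,0,0]
    - [0,0,0,0]

```text
time_s: 5.7
eef_pos: [560.6, 66.8, 125.3]
ee_rot: [0.999, 0.035, 0.0, 0.0]
force: [-0.5, 0.2, -0.2]
gripper_width: -0.001
```

step_arm:
  steps:
    - [0,0,-1,0]
    - [0,0,0,0]
    - [0,0,0,0]

```text
time_s: 6.0
eef_pos: [560.6, 66.9, 124.4]
ee_rot: [0.999, 0.035, 0.0, -0.0]
force: [-0.9, -0.3, 2.4]
gripper_width: -0.002
```

step_arm:
  steps:
    - [0,0,-0.5,0]
    - [0,0,0,0]
    - [0,0,0,0]

```text
time_s: 6.3
eef_pos: [560.6, 66.8, 123.9]
ee_rot: [0.999, 0.035, 0.0, -0.0]
force: [0.1, 0.4, 3.9]
gripper_width: -0.003
```

Contact is made at about 3.9 N, with the pan at rest near z = 125.4. I'll add a touch more and start the stroke.

step_arm:
  steps:
    - [0,-1,-0.3,0]
    - [0,-3,0,0]
    - [-0.1,-5,0,0]
    - [-0.1,-6,0,0]
    - [-0.1,-7,0,0]

```text
time_s: 6.8
eef_pos: [560.5, 44.5, 123.6]
ee_rot: [0.999, 0.035, 0.0, -0.0]
force: [-0.4, 3.3, 3.6]
gripper_width: -0.002
```

step_arm:
  steps:
    - [-0.1,-7,0,0]
    - [-0.1,-7,0,0]
    - [-0.1,-7,0,0]
    - [-0.2,-7,0,0]
    - [-0.1,-7,0,0]
    - [-0.1,-7,0,0]
    - [-0.1,-7,0,0]
    - [-0.2,-7,0,0]

```text
time_s: 7.6
eef_pos: [559.2, -11.7, 123.5]
ee_rot: [0.999, 0.035, -0.0, -0.0]
force: [-0.2, 3.3, 4.6]
gripper_width: -0.0
```

step_arm:
  steps:
    - [-0.1,-7,0,0]
    - [-0.1,-7,0,0]
    - [-0.1,-7,0,0]
    - [-0.2,-7,0,0]
    - [-0.1,-7,0,0]
    - [-0.1,-7,0,0]
    - [-0.1,-7,0,0]
    - [-0.2,-7,0,0]

```text
time_s: 8.4
eef_pos: [558.2, -67.7, 123.5]
ee_rot: [0.999, 0.035, -0.0, 0.0]
force: [-0.3, 3.9, 5.3]
gripper_width: -0.001
```

step_arm:
  steps:
    - [-0.1,-7,0,0]
    - [-0.1,-7,0,0]
    - [-0.1,-7,0,0]
    - [-0.1,-7,0,0]
    - [-0.1,-7,0,0]
    - [-0.1,-7,0,0]
    - [-0.1,-7,0,0]
    - [-0.1,-7,0,0]

```text
time_s: 9.2
eef_pos: [557.4, -123.7, 123.5]
ee_rot: [0.999, 0.035, -0.0, -0.0]
force: [0.1, 3.7, 4.3]
gripper_width: -0.002
```

step_arm:
  steps:
    - [-0.1,-7,0,0]
    - [-0.1,-7,0,0]
    - [-0.1,-7,0,0]
    - [-0.1,-7,0,0]
    - [-0.1,-7,0,0]
    - [-0.1,-7,0,0]
    - [-0.1,-7,0,0]
    - [-0.1,-7,0,0]

```text
time_s: 10.0
eef_pos: [556.6, -179.7, 123.5]
ee_rot: [0.999, 0.035, -0.0, -0.0]
force: [0.3, 3.2, 3.9]
gripper_width: 0.0
```

step_arm:
  steps:
    - [-0.1,-7,0,0]
    - [-0.1,-7,0,0]
    - [-0.1,-7,0,0]
    - [-0.1,-7,0,0]
    - [-0.1,-7,0,0]

```text
time_s: 10.5
eef_pos: [556.2, -214.7, 123.5]
ee_rot: [0.999, 0.035, 0.0, 0.0]
force: [0.7, 3.6, 5.2]
gripper_width: -0.002
```

step_arm:
  steps:
    - [-0.1,-7,0,0]
    - [-0.1,-6,0,0]
    - [-0.1,-5,0,0]
    - [0,-3,0,0]
    - [0,-2,0,0]
    - [0,0,0,0]

```text
time_s: 11.1
eef_pos: [555.8, -237.6, 123.5]
ee_rot: [0.999, 0.035, -0.0, 0.0]
force: [0.1, 1.9, 4.8]
gripper_width: 0.004
```

step_arm:
  steps:
    - [0,0,2,0]
    - [0,0,5,0]
    - [0,0,15,0]
    - [0,0,25,0]
    - [0,0,30,0]
    - [0,0,30,0]
    - [0,0,20,0]
    - [0,0,0,0]

```text
time_s: 11.9
eef_pos: [557.2, -238.3, 253.8]
ee_rot: [0.999, 0.035, 0.002, 0.002]
force: [0.1, 0.3, -0.5]
gripper_width: -0.002
```

step_arm:
  steps:
    - [-20,-30,0,0]
    - [-30,-30,0,0]
    - [-30,-30,0,0]
    - [-30,-30,0,0]
    - [-30,-30,0,0]
    - [-20,-20,0,0]
    - [0,0,0,0]
    - [0,0,0,0]

```text
time_s: 12.7
eef_pos: [395.1, -407.1, 249.3]
ee_rot: [0.999, 0.034, -0.001, -0.001]
force: [0.4, 0.3, 0.2]
gripper_width: 0.003
```

Run:
```python
from station import r
import cv2,numpy as np
s=r.state();print(s['time_s'],s['eef_pos'],s['force'])
for n in("scene","top"):
    im=r.get_image(n)[:,:,::-1]; cv2.imwrite(f"pics/{n}9.png",im)
    d=np.abs(im.astype(int)-cv2.imread(f"pics/{n}0.png")).max(2)
    box=(slice(100,345),slice(130,480)) if n=="scene" else (slice(100,300),slice(140,485))
    print(n,(d[box]>40).sum(),np.argwhere(d[box]>40)[:10])
```

```text
12.7 [ 395.05160722 -407.05352967  249.33452843] [0.42950776 0.29648979 0.19911061]
scene 1839 [[  0 138]
 [  0 140]
 [  0 142]
 [  0 149]
 [  0 151]
 [  0 154]
 [  0 158]
 [  0 160]
 [  0 162]
 [  0 189]]
top 0 []
```

View pics/top9.png

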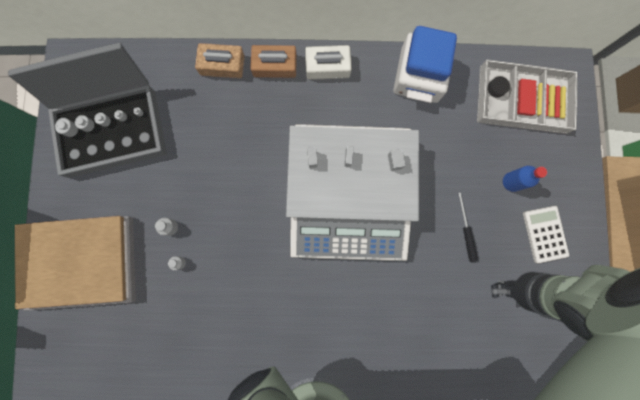

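The top view shows no changed pixels around the scale, blocks, knob weights or screwdriver. The changes in the scene view are most likely the arm and its shadow in front. The arm is clear, so I'm handing the job in.

```bash
python3 -c "
from station import r
print(r.finish_job())"
```

```text
the job is handed in; nothing more can be done
None
```

The burr check stroke is done and the job is handed in, with no verdict reported. I ran the shut fingertips along the pan's front edge in one stroke, from about 152 mm left of its middle to 152 mm right. I then lifted off and moved clear.

- **Force:** the readings between moves were 3.6 to 5.3 N downward, with no gap in contact. The pan was pushed down about 2 mm, against its 6.5 mm limit. Friction along the edge read at most 3.9 N.
- **Position:** three cameras agreed on the edge position to about 2 to 4 mm, and the tip centre stayed about 7 to 8 mm in from the edge.
- **Things left alone:** after the stroke, the top view showed no changed pixels around the scale, blocks, knob weights or screwdriver. The scene view did differ from the first picture. I put that down to the arm and its shadow and did not check it further.
- **Joint range:** before touching the pan, joint 6 stood at 3.1396, just inside its 3.14 limit, so I turned the tool back 5°. The jaws were therefore about 5° off the edge's direction during the stroke.
- **Time:** the moves ended at 12.7 s on the clock, with about zero force on the tool.

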